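# Load the calibration glass by its edges

## Robot

A 6-joint arm with a two-finger parallel gripper is mounted at the origin on the work surface; the furniture and walls round the work are solid. World frame = base frame: x ahead of the robot, y to its left, z up, the work surface at z = 0. Lengths are in mm, angles in degrees, forces in N, time in s.
With the tool pointing down it reaches from about 350 to 850 mm from the base axis. Payload 8.1 kg.
Tool frame: the origin (TCP) lies at the very end of the fingers, on their centre line; the grasp point (between the pads) lies 19 mm behind it; z points along the fingers, y is the line along which they close (so a half turn about z gives the same grasp; the last joint's range is limited). The gripper opens to 85 mm and grips with 20 to 120 N. Pads are 22 mm wide; open, the fingers measure 114 mm over their backs; the gripper's body (76 mm by 85 mm) begins 54 mm behind the grasp point. The pads swing forward as they close: fully open they stand 13 mm farther back than shut.
Start: joints at [-69.695, 7.471, 85.268, -0, 87.261, -4.893], TCP at [255.475, -542.898, 231.292] pointing down, gripper open.
Joint ranges: [-169.43, 169.43], [-51.17, 129.36], [1.28, 143.12], [-76.62, 256.62], [0, 156.53], [-152.29, 152.29]. Speed limits (degrees/s): [136.94, 136.94, 159.86, 180, 180, 180].

## Interface

Orientations are given as [roll, pitch, yaw] about the fixed x, y, z axes, in that order (R = Rz(yaw) Ry(pitch) Rx(roll)).
In Python, from bench import sense, eyes, job, models gives the robot as it stands. The module is installed in compiled form; this text tells all that it offers.
- The arm moves only by the tool apply_moves, never from a script. Its argument "rows" is a list of rows, each a list of 6 numbers: the shift along the tool's x, y, z in mm, then the turn, a rotation vector about the tool's x, y, z in rad. In form: [[dx, dy, dz, rx, ry, rz], ...]. A call has exactly 5 rows; each row shifts and turns the commanded pose from where the row before left it, along the tool's axes as they then stand; what a row does not reach is not made up. A row lasts 1/8 s, in which the tool goes at most 62.5 mm and 10.7 degrees, less where a joint would pass 70% of its speed; a pose out of reach is approached as far as the arm can. A call is refused whole if a number of a shift passes 62.5 or a number of a turn 0.188, either way. A call with a gripper value outside its range is refused whole. "fingers" is the finger opening in mm, from 0 to 85.4, set as the call begins (left out, the last holds). The fingers move at their own pace and stop on an object; "grip_force" is the grip in N (left out, the last holds). Time passes only in rows, so rows that do not move let the fingers close, or fill a call up. It gives the time, the measured TCP pose, the force, the opening and the grip force at its end, in the units of the state.
- sense(): the state, without advancing time (a new reading comes with each control period).
- eyes.snapshot(name): name is "scene" or "top" or "wrist"; returns (picture, depth): 420x560x3 uint8, red, green, blue; 420x560 float32, mm along the optical axis (not along the pixel's ray), 0 where there is no reading.
- eyes.get_calibration(name): a dict with "intrinsics" (3x3 intrinsics, pixels), "D" ([k1, k2, p1, p2, k3] as OpenCV has them; the pictures are not rectified), "R" (3x3) and "t" (3): a world point X has camera coordinates R X + t; the wrist camera has in their place "mount" (4x4, takes a point from camera to tool coordinates, whose origin is the TCP and whose axes are the flange's). Camera axes: x right, y down, z forward; pixel columns grow to the right and rows downward; lengths in mm; the calibration is good to about 2 mm. A picture is of the moment at which its call begins: read the wrist's pose just before it. get_calibration takes no time and is no camera call.
- job.hand_in(): hands the job in; it is judged then, once.
Trained networks look in the newest picture that a camera, given by its name, has taken for a name from the list of things; names that differ only in an ending like _2 or _b are one class to them, and where a whole thing is asked for, a point or a joint stands for the part that bears it (a point fixed in the world has none). Each returns a list of dicts, best first, with "confidence" (0 to 1); they miss things now and then, are a little off and sometimes report something else, mostly with a low value. They report only what shows in the picture. A call takes as long as a camera call. They do not tell look-alikes from the thing itself.
- models.boxes_of(name, camera): "xyz" ([x, y, z] in mm, in world coordinates, good to about 4 mm: the middle of the surface that is visible of it).
- models.cut_out(name, camera): "pixels" (420x560 bool, what is visible of it).
- models.place_of(name, camera): "xyz" ([x, y, z] in mm, in world coordinates, good to about 4 mm: a listed point, or the origin of a listed thing).
The state is a dict: "time": time; "joint_pos": joint angles; "qd": joint speeds; "joint_efforts": joint torques, N m; "tool_pos": TCP position; "tcp_rot": TCP orientation; "ft_force": force on the tool from outside, world axes, zero at the start; "wrist_torque": the same for the moment, N m; "finger_gap": finger opening in mm; "grip_force": force on a finger pad.
Only numpy, scipy, OpenCV 4.12 (cv2) and the standard library are available. Lean on these libraries where they do the work, as an engineer would, in place of code of your own. Each camera call takes 0.05 s, during which the arm holds its last target. There are 200 camera calls.

## Task

Take the dotted white glass calibration plate out of its sloping grey stand by its two long side edges only - neither its dotted face nor its plain back may be touched by the gripper - and slide it down upright into the blue card guides with its dots facing the small white camera. Lower it in the grip, without forcing it, until it is fully home on the bottom before you let go, then leave it standing there. Do not disturb the camera, the mug or the tape measure.

Things in the scene. Friction and masses are not known exactly. Their poses are not given: they have to be found in the camera images.
- plate: White glass plate, 6 mm thick (x), 60 wide (y), 120 long (z), 0.11 kg, pale green edges, black dots on one face. Origin: middle of its bottom short edge; z along its length to the top edge, x out of the dotted face. Untouchable faces begin 4 mm in from each edge. At first it leans in the stand 25 degrees from upright, top towards the stand's -x (roughly the robot), dots up and away from the robot.
- stand: Fixed sloping grey stand, base 110 (x) x 90 (y) x 8 mm. Origin: centre of underside, z up. The plate's bottom edge sits at (30, 0, 30) mm; its back lies on a 40 mm wide rest along its lowest 88 mm. A front lip 8 mm high and side stops 12 mm high (37 mm either side of the middle) hold its bottom end; above them its side edges are free. It slides out along its own length.
- holder: Fixed: base 70 (x) x 110 (y) x 12 mm, two blue upright card guides facing along y. Origin: centre of underside, z up. Plate stands at x = y = 0, width along y; fully home its bottom edge is 14 mm above the origin. Grooves 9 mm wide (x), 63 mm apart bottom to bottom (y), straight up to 58 mm, flared to 22 x 75 mm at 71 mm; outside 29 x 85 mm. The camera is on the +x side.
- camera: Small white camera on a foot, 50 x 66 x 123 mm, loose, about 115 mm from the holder on its +x side, lens towards the holder. Origin: centre of its underside. Must stay where it is. Left of the work, keep the arm off the fixed monitor: 30 mm thick, 410 mm high, right end at x = 0.30, y = -0.07 m in the robot's frame.
- mug: Blue and white mug, 78 mm across, 92 mm high, loose, off to the right at the back; origin in the middle of its underside. Must stay where it is.
- tape_measure: Black and yellow tape measure, 38 x 72 x 64 mm, loose, at the right; origin in the middle of its underside. Must stay where it is.
Things that resemble listed ones, but are neither listed nor needed, are in the scene too. Several things have the shape of the plate; the one meant has the colours described above.

How it is judged:
By the outcome, as a careful person would: the job done as asked, in the order asked, and still so for the second after the job is handed in, with the robot touching nothing.
It also fails if it takes over 38 s, if anything falls off the work surface, if the arm or the gripper's body presses on something with over 40 N, if the wrist force passes 120 N, or if a joint passes its speed limit or range.

## Working session

There is one attempt and no reset: what is moved stays moved. The work goes in short steps, Python scripts to look and compute and a tool call to move; the robot and the scene stay as the last step left them, time stands still between calls to the robot, and variables do not carry over. Pictures are saved under pics/ and viewed, at most 10 in all, crops included, and the job is handed in when it is done.

Besides the shell and the picture viewer there is one more tool, called as name(argument=value, ...) on one line, values as JSON. apply_moves: Moves the arm, as the interface text tells. Its arguments: {"type":"object","properties":{"rows":{"type":"array"},"fingers":{"type":"number"},"grip_force":{"type":"number"}},"required":["rows"]}

```bash
mkdir -p pics; python3 - <<'E'
from bench import sense, eyes, job, models
import cv2, numpy as np
s=sense(); print({k:np.round(v,2).tolist() for k,v in s.items()})
ims=[]
for c in ["scene","top"]:
    p,d=eyes.snapshot(c); cv2.imwrite(f"pics/{c}.png",p[:,:,::-1]); np.save(f"pics/{c}_d.npy",d)
    for n in ["plate","stand","holder","camera","mug","tape_measure"]:
        print(c,n,[(round(r["confidence"],2),np.round(r["xyz"]).tolist()) for r in models.place_of(n,c)][:5])
    k=eyes.get_calibration(c); print({a:np.round(b,3).tolist() for a,b in k.items()})
print(eyes.get_calibration("wrist"), sense()["time"])
E
```

```text
{'time': 0.0, 'joint_pos': [-69.7, 7.51, 85.33, -0.0, 87.26, -4.89], 'qd': [0.02, -0.08, 0.04, 0.09, -0.01, 0.06], 'joint_efforts': [0.0, -56.94, -50.05, -0.0, 0.01, 0.0], 'tool_pos': [255.27, -542.38, 230.26], 'tcp_rot': [-179.9, -0.01, 25.2], 'ft_force': [-0.12, 0.51, 0.95], 'wrist_torque': [0.01, 0.05, -0.05], 'grip_force': 0.0, 'finger_gap': 85.5}
scene plate [(0.93, [440.0, -157.0, 3.0])]
scene stand []
scene holder [(0.84, [452.0, -407.0, -5.0]), (0.61, [522.0, -580.0, 1.0])]
scene camera [(0.64, [553.0, -370.0, 1.0])]
scene mug [(0.8, [522.0, -581.0, 2.0])]
scene tape_measure [(0.94, [390.0, -574.0, -2.0])]
{'intrinsics': [[472.586, 0.0, 278.457], [0.0, 472.586, 214.113], [0.0, 0.0, 1.0]], 'D': [-0.009, 0.0, 0.0, 0.0, 0.0], 'R': [[-0.962, 0.275, -0.0], [0.183, 0.64, -0.747], [-0.205, -0.718, -0.665]], 't': [555.724, 184.599, 708.403]}
top plate [(0.97, [507.0, -247.0, 30.0]), (0.59, [443.0, -152.0, 3.0])]
top stand [(0.56, [476.0, -248.0, -2.0])]
top holder [(0.91, [451.0, -406.0, 1.0]), (0.41, [475.0, -248.0, -1.0]), (0.21, [388.0, -571.0, -2.0])]
top camera [(0.59, [555.0, -
[... 238 characters left out ...]
, -0.012], [-0.997, -0.017, -0.073], [0.072, 0.013, -0.997]], 't': [-370.691, 500.161, 885.696]}
{'intrinsics': array([[343.30133805,   0.        , 274.57110473],
       [  0.        , 343.30133805, 209.03728893],
       [  0.        ,   0.        ,   1.        ]]), 'D': array([-0.07761529,  0.        ,  0.        ,  0.        ,  0.        ]), 'mount': array([[-7.55592068e-04, -9.59453841e-01, -2.81864782e-01,
         7.16107738e+01],
       [ 9.99998749e-01, -3.33271656e-04, -1.54624621e-03,
        -1.43273762e-01],
       [ 1.38961433e-03, -2.81865598e-01,  9.59452893e-01,
        -1.42305112e+02],
       [ 0.00000000e+00,  0.00000000e+00,  0.00000000e+00,
         1.00000000e+00]])} 0.7
```

View pics/scene.png

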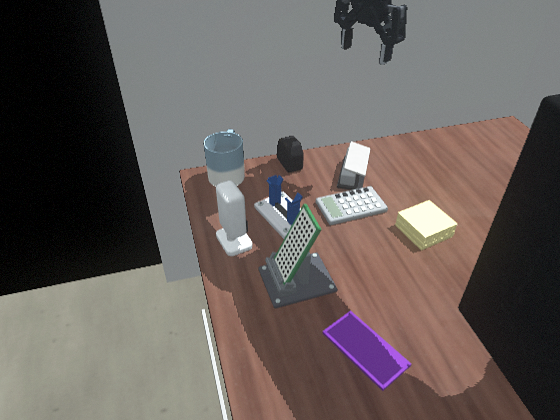

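View pics/top.png

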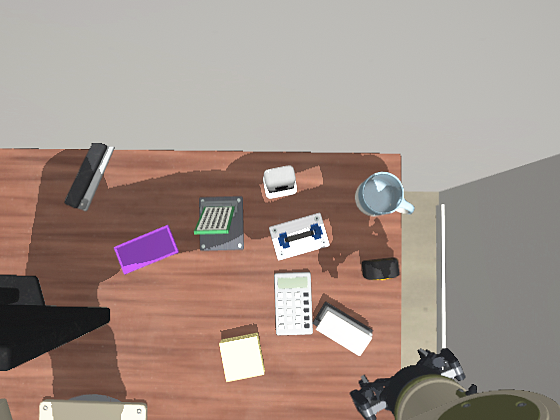

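The target is the white dotted, green-edged plate in the grey stand (scene 300,245 / top 215,218). The purple-bordered plate (scene 365,350 / top 147,249) and the flat slab (top 90,175) only share its shape. The holder is at top (300,235), the camera at (280,182), the mug at (380,193) and the tape at (380,268). I'll go above the work for a close look.

```bash
cat > h.py <<'E'
from bench import sense, eyes, job, models
import cv2, numpy as np
from scipy.spatial.transform import Rotation as Ro, Slerp
def pose(s=None):
    s=s or sense(); return np.array(s["tool_pos"]), Ro.from_euler("xyz",s["tcp_rot"],degrees=True)
def plan(p1,r1,n):
    "print n equal rows from the measured pose to p1,r1"
    p0,r0=pose(); sl=Slerp([0,1],Ro.concatenate([r0,r1]))
    p,r=p0,r0
    for i in range(n):
        f=(i+1)/n; pn=p0+f*(p1-p0); rn=sl(f)
        print(np.round(np.r_[r.inv().apply(pn-p),0,0,0],1)[:3].tolist()+np.round((r.inv()*rn).as_rotvec(),3).tolist())
        p,r=pn,rn
def wristT():
    p,r=pose(); T=np.eye(4); T[:3,:3]=r.as_matrix(); T[:3,3]=p
    return T@eyes.get_calibration("wrist")["mount"]
def cloud(cam,d,T=None):
    k=eyes.get_calibration(cam)
    v,u=np.mgrid[:d.shape[0],:d.shape[1]]
    n=cv2.undistortPoints(np.stack([u,v],-1).reshape(-1,1,2).astype(float),k["intrinsics"],k["D"]).reshape(*d.shape,2)
    P=np.dstack([n*d[...,None],d])
    if T is not None: return P@T[:3,:3].T+T[:3,3]
    return (P-k["t"])@k["R"]
E
python3 - <<'E'
from h import *
plan(np.array([500,-330,300]),Ro.from_euler("xyz",[180,0,0],degrees=True),10)
E
```

```text
[31.2, -8.9, -6.9, -0.0, -0.0, 0.044]
[30.8, -10.2, -6.9, -0.0, -0.0, 0.044]
[30.3, -11.6, -6.9, -0.0, -0.0, 0.044]
[29.8, -12.9, -6.9, -0.0, -0.0, 0.044]
[29.2, -14.2, -6.9, -0.0, -0.0, 0.044]
[28.5, -15.4, -6.9, -0.0, -0.0, 0.044]
[27.8, -16.7, -6.9, -0.0, -0.0, 0.044]
[27.0, -17.9, -6.9, -0.0, -0.0, 0.044]
[26.2, -19.1, -6.9, -0.0, -0.0, 0.044]
[25.4, -20.2, -6.9, -0.0, -0.0, 0.044]
```

apply_moves(rows=[[31,-9,-14,0,0,0.044],[31,-10,-14,0,0,0.044],[30,-12,-7,0,0,0.044],[30,-13,-7,0,0,0.044],[29,-14,-7,0,0,0.044]], fingers=85.4)

```text
time: 1.32
tool_pos: [378.2, -435.5, 280.6]
tcp_rot: [180.0, -0.0, 12.5]
ft_force: [0.3, 0.6, 0.3]
finger_gap: 85.3
grip_force: 0.0
```

apply_moves(rows=[[28,-15,-5,0,0,0.044],[28,-17,-5,0,0,0.044],[27,-18,-5,0,0,0.044],[26,-19,-3,0,0,0.044],[25,-20,-2,0,0,0.044]])

```text
time: 1.95
tool_pos: [499.7, -329.4, 300.6]
tcp_rot: [180.0, -0.0, -0.1]
ft_force: [-0.5, -0.2, 0.2]
finger_gap: 85.5
grip_force: 0.0
```

apply_moves(rows=[[0,0,0,0,0,0],[0,0,0,0,0,0],[0,0,0,0,0,0],[0,0,0,0,0,0],[0,0,0,0,0,0]])

```text
time: 2.58
tool_pos: [498.5, -330.6, 300.3]
tcp_rot: [180.0, 0.0, -0.1]
ft_force: [0.4, 0.2, 0.4]
finger_gap: 85.3
grip_force: 0.0
```

```bash
python3 - <<'E'
from h import *
print(pose()[0],sense()["tcp_rot"],sense()["time"])
T=wristT(); p,d=eyes.snapshot("wrist"); cv2.imwrite("pics/w1.png",p[:,:,::-1]); np.savez("pics/w1.npz",d=d,p=p,T=T)
for n in ["plate","stand","holder","camera"]:
    print(n,[(round(r["confidence"],2),np.round(r["xyz"]).tolist()) for r in models.place_of(n,"wrist")][:5])
m={}
for n in ["plate","stand","holder"]:
    for i,r in enumerate(models.cut_out(n,"wrist")[:3]): m[n+str(i)]=r["pixels"]; print(n,i,r["confidence"],r["pixels"].sum(),np.argwhere(r["pixels"]).mean(0)[::-1])
np.savez("pics/m1.npz",**m)
E
```

```text
[ 498.48301877 -330.58508006  300.29930855] [ 1.79999352e+02  2.43578473e-03 -5.45588252e-02] 2.575
plate [(0.62, [435.0, -151.0, 3.0]), (0.55, [504.0, -248.0, 32.0])]
stand []
holder [(0.92, [450.0, -407.0, 2.0])]
camera [(0.58, [555.0, -366.0, -0.0])]
plate 0 0.93 3568 [106.79820628 224.66171525]
plate 1 0.91 4314 [198.74918869 203.34283727]
stand 0 0.81 2850 [221.67017544 172.58210526]
holder 0 0.89 4348 [334.82888684 202.82382705]
holder 1 0.75 4063 [198.64016736 203.39650505]
```

View pics/w1.png

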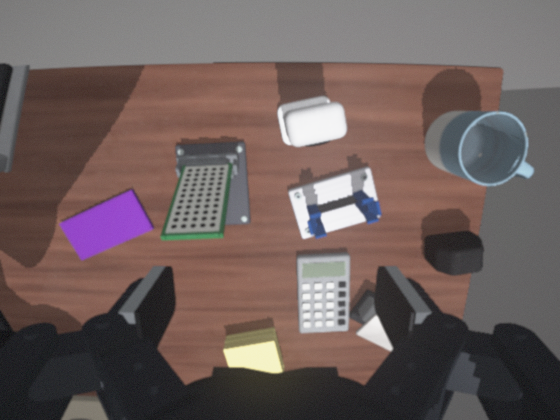

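The wrist view shows the white dotted, green-edged plate in the grey stand at (198,200), dots up. The purple blank is at (107,225), the holder at (338,203) and the camera at (312,122). Next I fit poses from depth and make the one enlarged confirming crop.

```bash
python3 - <<'E'
from h import *
z=np.load("pics/w1.npz"); m=np.load("pics/m1.npz"); d=z["d"]; P=cloud("wrist",d,z["T"])
cv2.imwrite("pics/c1.png",cv2.resize(z["p"][120:260,140:400,::-1],None,fx=3,fy=3,interpolation=cv2.INTER_CUBIC))
q=P[m["plate1"]&(d>0)]; c=np.median(q,0); q=q[np.linalg.norm(q-c,axis=1)<90]
for _ in range(3):
    c=q.mean(0); n=np.linalg.svd(q-c)[2][2]; n*=np.sign(n[2]); r=(q-c)@n; print("plane rms",r.std(),len(q)); q=q[abs(r)<max(2.5*r.std(),1)]
print("normal",n,"tilt",np.degrees(np.arccos(n[2]))," yaw",np.degrees(np.arctan2(n[1],n[0])))
yv=np.cross([0,0,1],n); yv/=np.linalg.norm(yv); zv=np.cross(n,yv)
uv=np.c_[(q-c)@yv,(q-c)@zv].astype(np.float32); rect=cv2.minAreaRect(uv); print("rect in plate plane",rect)
print("extent y",np.percentile(uv[:,0],[1,99]),"z",np.percentile(uv[:,1],[1,99]))
print("rect centre world",c+rect[0][0]*yv+rect[0][1]*zv)
hsv=cv2.cvtColor(z["p"],cv2.COLOR_RGB2HSV)
roi=np.zeros(d.shape,bool); roi[160:245,280:395]=1
for nm,lo,hi in [("base",5,20),("guide",62,80)]:
    s=roi&(d>0)&(P[...,2]>lo)&(P[...,2]<hi); a=P[s]; 
    lab=cv2.connectedComponentsWithStats(s.astype(np.uint8))
    rr=cv2.minAreaRect(a[:,:2].astype(np.float32)); print(nm,s.sum(),np.median(a[:,2]),rr)
g=roi&(d>0)&(P[...,2]>40)&(P[...,2]<85); k=cv2.connectedComponentsWithStats(g.astype(np.uint8)); 
for i in range(1,k[0]):
    a=P[k[1]==i]
    if len(a)>30: print("guide",k[2][i],a.mean(0),np.percentile(a,[2,98],axis=0).round(1).tolist(),cv2.minAreaRect(a[:,:2].astype(np.float32)))
st=(d>0)&(P[...,2]>4)&(P[...,2]<14); st[:, :165]=0;st[:,255:]=0;st[:135]=0;st[230:]=0
a=P[st]; print("stand base",len(a),cv2.minAreaRect(a[:,:2].astype(np.float32)))
E
```

```text
plane rms 1.4924221714221542 4193
plane rms 0.8087049783006454 4069
plane rms 0.5778018211094417 3933
normal [0.90718553 0.03597001 0.41919037] tilt 65.21651710338185  yaw 2.270594811224362
rect in plate plane ((-0.5822086334228516, -9.461601257324219), (121.27381134033203, 62.172401428222656), 89.73538970947266)
extent y [-29.12731438  29.75614126] z [-64.61529022  50.01869724]
rect centre world [ 480.90144484 -250.60723344   85.82727901]
base 3389 11.797769251694604 ((449.6225891113281, -408.6763916015625), (70.05646514892578, 109.87590026855469), 16.889713287353516)
guide 540 69.49164997783768 ((449.49334716796875, -408.74237060546875), (30.17793846130371, 84.32537841796875), 17.21006202697754)
guide [357 195  24  29 424] [ 458.85580772 -439.76402575   62.72158069] [[445.7, -448.8, 41.2], [472.4, -429.8, 72.1]] ((459.3604736328125, -440.505615234375), (30.196199417114258, 17.74005126953125), 16.298315048217773)
guide [307 210  20  28 371] [ 439.82148108 -377.77417126   63.8201777 ] [[427.8, -388.4, 42.0], [454.5, -368.1, 72.3]] ((439.8740539550781, -377.20294189453125), (30.02342987060547, 18.348217010498047), 19.00229835510254)
stand base 1955 ((473.5652160644531, -249.92919921875), (110.88300323486328, 89.47766876220703), 2.6339805126190186)
```

View pics/c1.png

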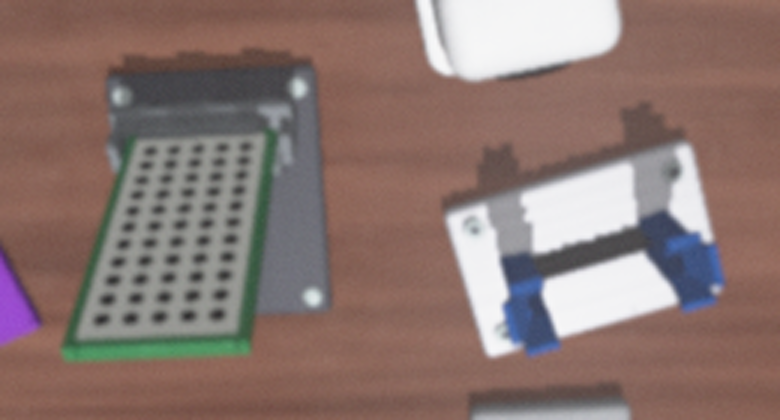

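Confirmed: the plate is white with green edges and dots on its upper face. Stand yaw is about 2.4° and holder yaw about 17°, and the measured plate centre agrees with the stand geometry. I'll plan the approach along the plate's length.

```bash
cat >> h.py <<'E'
b=np.array([503.5,-249.4,30.]); Rp=Ro.from_euler("z",2.4,degrees=True)*Ro.from_euler("y",-25,degrees=True)
flip=Ro.from_euler("x",180,degrees=True); pz=Rp.apply([0,0,1])
def atplate(h): return b+h*pz, Rp*flip   # tool straddling plate, TCP h mm up its length
E
python3 - <<'E'
from h import *
plan(*atplate(170),10)
E
```

```text
[-6.7, -7.8, 11.6, 0.001, 0.044, -0.004]
[-7.2, -7.8, 11.3, 0.001, 0.044, -0.004]
[-7.6, -7.8, 11.0, 0.001, 0.044, -0.004]
[-8.1, -7.8, 10.7, 0.001, 0.044, -0.004]
[-8.5, -7.9, 10.3, 0.001, 0.044, -0.004]
[-8.9, -7.9, 9.9, 0.001, 0.044, -0.004]
[-9.3, -7.9, 9.6, 0.001, 0.044, -0.004]
[-9.7, -7.9, 9.2, 0.001, 0.044, -0.004]
[-10.0, -8.0, 8.7, 0.001, 0.044, -0.004]
[-10.4, -8.0, 8.3, 0.001, 0.044, -0.004]
```

apply_moves(rows=[[-8,-8,11,0,0.044,-0.004],[-8,-8,11,0,0.044,-0.004],[-8,-8,11,0,0.044,-0.004],[-8,-8,11,0,0.044,-0.004],[-8,-8,10,0,0.044,-0.004]])

```text
time: 3.6
tool_pos: [463.2, -290.2, 242.8]
tcp_rot: [179.9, -12.7, 1.2]
ft_force: [0.2, -0.2, -1.0]
finger_gap: 85.2
grip_force: 0.0
```

apply_moves(rows=[[-9,-8,10,0,0.044,-0.004],[-9,-8,10,0,0.044,-0.004],[-10,-8,9,0,0.044,-0.004],[-10,-8,9,0,0.044,-0.004],[-10,-8,8,0,0.044,-0.004]])

```text
time: 4.22
tool_pos: [430.3, -251.3, 184.2]
tcp_rot: [179.4, -25.3, 2.5]
ft_force: [0.1, 0.5, 0.7]
finger_gap: 85.5
grip_force: 0.0
```

apply_moves(rows=[[0,0,0,0,0,0],[0,0,0,0,0,0],[0,0,0,0,0,0],[0,0,0,0,0,0],[0,0,0,0,0,0]])

```text
time: 4.85
tool_pos: [430.7, -251.7, 184.6]
tcp_rot: [179.4, -25.2, 2.5]
ft_force: [-0.2, -0.4, 0.2]
finger_gap: 85.5
grip_force: 0.0
```

```bash
python3 - <<'E'
from h import *
plan(*atplate(72),5); print(sense()["tool_pos"],sense()["tcp_rot"])
T=wristT(); p,d=eyes.snapshot("wrist"); cv2.imwrite("pics/w2.png",p[:,:,::-1]); np.savez("pics/w2.npz",d=d,p=p,T=T)
P=cloud("wrist",d,T)
Q=Rp.inv().apply((P-b).reshape(-1,3)).reshape(P.shape)
s=(d>0)&(abs(Q[...,0]-3)<3)&(abs(Q[...,1])<45)&(Q[...,2]>30)&(Q[...,2]<130)
q=Q[s]; print(len(q),"y,z pct",np.percentile(q,[1,50,99],axis=0).round(1).tolist(),cv2.minAreaRect(q[:,1:].astype(np.float32)))
E
```

```text
[0.1, -0.0, 19.8, 0.002, -0.001, 0.0]
[0.1, 0.0, 19.8, 0.002, -0.001, 0.0]
[0.1, 0.0, 19.8, 0.002, -0.001, 0.0]
[0.1, 0.1, 19.8, 0.002, -0.001, 0.0]
[0.1, 0.1, 19.8, 0.002, -0.001, 0.0]
[ 430.67462174 -251.68099145  184.64523426] [179.44331287 -25.20005653   2.45924727]
3421 y,z pct [[0.2, -28.9, 31.5], [2.9, 0.6, 92.3], [3.4, 30.0, 120.6]] ((0.5876941680908203, 75.82779693603516), (60.09140396118164, 91.63140106201172), 0.19127726554870605)
```

View pics/w2.png

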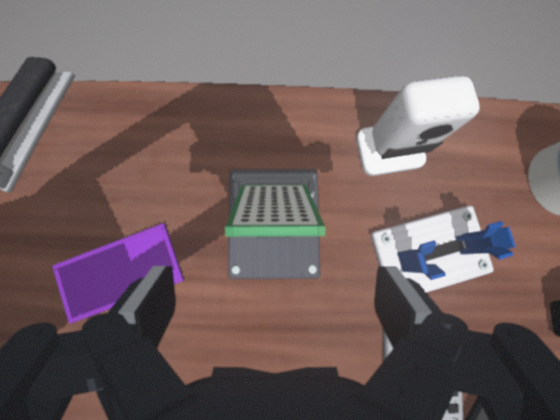

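The view shows the plate centred between the fingers: its top edge spans columns 228–325 and the finger midline is at about 276. Next: slide down and grip.

apply_moves(rows=[[0,-0.1,25,0.002,-0.001,0],[0,-0.1,25,0.002,-0.001,0],[0,-0.1,20,0.002,-0.001,0],[0,-0.1,18,0.002,0,0],[0,-0.1,11,0.002,0,0]])

```text
time: 5.52
tool_pos: [472.4, -249.5, 93.7]
tcp_rot: [-179.9, -25.0, 2.4]
ft_force: [-0.8, -0.6, -1.0]
finger_gap: 85.6
grip_force: 0.0
```

apply_moves(rows=[[0,0,0,0,0,0],[0,0,0,0,0,0],[0,0,0,0,0,0],[0,0,0,0,0,0],[0,0,0,0,0,0]], fingers=50, grip_force=45)

```text
time: 6.15
tool_pos: [472.6, -250.2, 95.3]
tcp_rot: [180.0, -25.1, 2.5]
ft_force: [-1.3, -0.3, 2.6]
finger_gap: 58.9
grip_force: 48.5
```

```bash
python3 - <<'E'
from h import *
s=sense(); print(s["finger_gap"],s["grip_force"],s["ft_force"])
p,r=pose(); print(Rp.inv().apply(p-b),(Rp.inv()*r).as_euler("xyz",degrees=True))
E
```

```text
58.92380463447343 48.502169251441956 [-1.3133856  -0.29581692  2.58397984]
[-0.43111193  0.46296213 72.26630371] [-1.79996376e+02 -6.29990316e-02  4.55586718e-02]
```

apply_moves(rows=[[0,0,-5,0,0,0],[0,0,-12,0,0,0],[0,0,-25,0,0,0],[0,0,-30,0,0,0],[0,0,-28,0,0,0]])

```text
time: 6.78
tool_pos: [429.4, -251.7, 186.6]
tcp_rot: [180.0, -25.0, 2.5]
ft_force: [-0.3, -0.1, -1.9]
finger_gap: 59.3
grip_force: 50.6
```

```bash
cat >> h.py <<'E'
hc=np.array([449.6,-408.7,0]); Rh=Ro.from_euler("z",17,degrees=True)
def athold(bot,h=72): return hc+[0,0,bot+h], Rh*flip
E
python3 - <<'E'
from h import *
s=sense(); print(s["finger_gap"],s["grip_force"],s["tool_pos"])
plan(*athold(110),10)
E
```

```text
59.25280188529726 50.647315979003906 [ 429.44527868 -251.71181346  186.6395505 ]
[1.0, 15.8, 1.0, 0.006, -0.043, -0.025]
[0.7, 15.8, 0.9, 0.006, -0.043, -0.025]
[0.3, 15.8, 0.8, 0.006, -0.043, -0.025]
[-0.1, 15.8, 0.7, 0.006, -0.043, -0.025]
[-0.4, 15.8, 0.6, 0.006, -0.043, -0.025]
[-0.8, 15.8, 0.5, 0.006, -0.043, -0.025]
[-1.2, 15.8, 0.5, 0.006, -0.043, -0.025]
[-1.5, 15.8, 0.5, 0.006, -0.043, -0.025]
[-1.9, 15.7, 0.4, 0.006, -0.043, -0.025]
[-2.3, 15.7, 0.4, 0.006, -0.043, -0.025]
```

apply_moves(rows=[[1,10,0,0.006,-0.043,-0.025],[1,16,0,0.006,-0.043,-0.025],[0,18,1,0.006,-0.043,-0.025],[0,18,1,0.006,-0.043,-0.025],[0,18,1,0.006,-0.043,-0.025]])

```text
time: 7.4
tool_pos: [440.4, -331.8, 184.3]
tcp_rot: [179.3, -12.5, 9.9]
ft_force: [-0.4, 0.2, -1.0]
finger_gap: 58.8
grip_force: 50.7
```

apply_moves(rows=[[-1,18,1,0.006,-0.043,-0.025],[-1,18,1,0.006,-0.043,-0.025],[-1,18,1,0.006,-0.043,-0.025],[-2,15,0,0.006,-0.043,-0.025],[-2,9,0,0.006,-0.043,-0.025]])

```text
time: 8.02
tool_pos: [450.8, -409.6, 181.1]
tcp_rot: [-179.7, -0.2, 17.1]
ft_force: [-1.0, 0.7, -0.8]
finger_gap: 58.9
grip_force: 50.7
```

apply_moves(rows=[[0,0,0,0,0,0],[0,0,0,0,0,0],[0,0,0,0,0,0],[0,0,0,0,0,0],[0,0,0,0,0,0]])

```text
time: 8.65
tool_pos: [451.1, -408.8, 181.0]
tcp_rot: [-179.8, -0.3, 17.1]
ft_force: [0.3, -0.2, -0.7]
finger_gap: 59.0
grip_force: 50.7
```

```bash
python3 - <<'E'
from h import *
s=sense(); print(s["finger_gap"],s["grip_force"],s["tool_pos"],s["tcp_rot"],s["ft_force"])
plan(*athold(71),5)
pp,rr=pose()
T=wristT(); p,d=eyes.snapshot("wrist"); p2,d2=eyes.snapshot("scene")
cv2.imwrite("pics/w3.png",np.hstack([p[:300,130:430,::-1],p2[100:400,150:450,::-1]]))
P=cloud("wrist",d,T); np.savez("pics/w3.npz",d=d,p=p,T=T)
Q=Rh.inv().apply((P-hc).reshape(-1,3)).reshape(P.shape)
# plate dotted face in view of the wrist camera
L=rr.inv().apply((P-pp).reshape(-1,3)).reshape(P.shape)
s=(d>0)&(abs(L[...,1])<27)&(abs(L[...,0])<15)&(L[...,2]>-15)&(L[...,2]<80)
q=L[s]; print(len(q))
if len(q)>50:
    k=np.polyfit(q[:,2],q[:,0],1); print("face x = %.3f*z+%.2f"%tuple(k),"deg",np.degrees(k[0]),"z range",np.percentile(q[:,2],[1,99]))
s=(d>0)&(Q[...,2]>66)&(Q[...,2]<76)&(abs(Q[...,0])<25)&(abs(Q[...,1])<55); q=Q[s]; print("guide tops",len(q),np.percentile(q,[1,99],axis=0).round(1).tolist())
s=(d>0)&(Q[...,2]>8)&(Q[...,2]<16)&(abs(Q[...,0])<50)&(abs(Q[...,1])<70); q=Q[s]; print("base",len(q),np.percentile(q,[.5,99.5],axis=0).round(1).tolist(),cv2.minAreaRect(q[:,:2].astype(np.float32)))
E
```

```text
58.951620563445964 50.675790309906006 [ 451.12132503 -408.776335    180.98846094] [-179.77412747   -0.30362813   17.05437871] [ 0.32593183 -0.15528968 -0.70982479]
[-0.3, -0.1, 7.6, -0.001, -0.001, 0.0]
[-0.3, -0.1, 7.6, -0.001, -0.001, 0.0]
[-0.3, -0.1, 7.6, -0.001, -0.001, 0.0]
[-0.3, -0.1, 7.6, -0.001, -0.001, 0.0]
[-0.3, -0.1, 7.6, -0.001, -0.001, 0.0]
6674
face x = -0.007*z+4.32 deg -0.4227023366653405 z range [-14.51635665  71.49857136]
guide tops 688 [[-9.3, -42.7, 66.2], [15.0, 41.7, 72.9]]
base 5832 [[-31.8, -54.9, 8.6], [34.9, 53.9, 15.5]] ((0.5306854248046875, -0.5823593139648438), (69.05218505859375, 110.53543090820312), 0.04987189173698425)
```

View pics/w3.png

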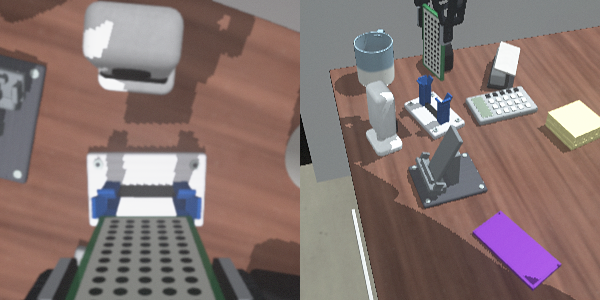

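The picture shows the plate hanging upright above the guides, dots towards the white camera (crop 130,40), empty stand at the left. The plate sits about 2 mm to the +x side, so I correct that and lower it gently.

apply_moves(rows=[[-1,0,6,-0.001,-0.002,0],[-1,0,10,-0.001,-0.002,0],[0,0,10,-0.001,-0.002,0],[0,0,8,-0.001,0,0],[0,0,5,0,0,0]])

```text
time: 9.38
tool_pos: [449.1, -409.0, 140.8]
tcp_rot: [-179.9, 0.1, 17.1]
ft_force: [0.1, 0.4, -0.7]
finger_gap: 58.8
grip_force: 50.7
```

```bash
cat > chk.py <<'E'
from h import *
s=sense(); print("F",np.round(s["ft_force"],1),"M",np.round(s["wrist_torque"],2),s["finger_gap"])
pp,rr=pose(); print("tcp in holder",Rh.inv().apply(pp-hc).round(2),(Rh.inv()*rr*flip.inv()).as_euler("xyz",degrees=True).round(2))
T=wristT(); p,d=eyes.snapshot("wrist"); P=cloud("wrist",d,T)
L=rr.inv().apply((P-pp).reshape(-1,3)).reshape(P.shape)
s=(d>0)&(abs(L[...,1])<22)&(abs(L[...,0])<12)&(L[...,2]>-15)&(L[...,2]<80); q=L[s]
k=np.polyfit(q[:,2],q[:,0],1); f=abs(q[:,0]-np.polyval(k,q[:,2]))<2; q=q[f]; k=np.polyfit(q[:,2],q[:,0],1)
print("plate mid x in tool: tcp %.2f bottom %.2f"%(k[1]-3,k[1]-3+72*k[0]),"z max",np.percentile(q[:,2],99))
Q=Rh.inv().apply((P-hc).reshape(-1,3)).reshape(P.shape)
s=(d>0)&(Q[...,2]>8)&(Q[...,2]<16)&(abs(Q[...,0])<50)&(abs(Q[...,1])<70); q=Q[s]; print("base",np.percentile(q,[.5,99.5],axis=0).round(1).tolist())
s=(d>0)&(Q[...,2]>50)&(Q[...,2]<76)&(abs(Q[...,0])<20)&(abs(Q[...,1])>33)&(abs(Q[...,1])<47); q=Q[s]; print("guides",np.percentile(q,[1,99],axis=0).round(1).tolist())
E
python3 chk.py
```

```text
F [ 0.1  0.4 -0.7] M [0.02 0.03 0.02] 58.76530107789956
tcp in holder [-5.7000e-01 -1.3000e-01  1.4077e+02] [0.07 0.08 0.06]
plate mid x in tool: tcp 1.34 bottom 0.78 z max 71.70738506029761
base [[-31.0, -54.9, 8.9], [34.6, 54.0, 15.6]]
guides [[-11.4, -42.8, 60.4], [14.8, 41.7, 72.6]]
```

apply_moves(rows=[[0,0.2,3,0,0,0],[0,0.2,5,0,0,0],[0,0,5,0,0,0],[0,0,5,0,0,0],[0,0,4,0,0,0]])

```text
time: 10.05
tool_pos: [449.4, -409.6, 119.4]
tcp_rot: [-180.0, 0.1, 17.1]
ft_force: [0.4, 0.1, 0.0]
finger_gap: 59.1
grip_force: 50.7
```

```bash
python3 chk.py
```

```text
F [0.4 0.1 0. ] M [ 0.01 -0.01 -0.07] 59.13686811149186
tcp in holder [ -0.51  -0.82 119.37] [0.02 0.06 0.07]
plate mid x in tool: tcp 1.33 bottom 0.77 z max 71.77422153282174
base [[-7.7, -54.9, 8.7], [34.7, 53.6, 15.6]]
guides [[-10.6, -42.9, 59.1], [14.8, 41.4, 72.5]]
```

Free of contact and inside the straight grooves. The bottom is at about 48 mm, with 34 mm to go.

apply_moves(rows=[[0,0,4,0,0,0],[0,0,5,0,0,0],[0,0,5,0,0,0],[0,0,5,0,0,0],[0,0,3,0,0,0]])

```text
time: 10.72
tool_pos: [449.3, -409.6, 97.3]
tcp_rot: [-180.0, 0.1, 17.1]
ft_force: [-0.6, 0.7, -1.4]
finger_gap: 58.8
grip_force: 50.7
```

apply_moves(rows=[[0,0,2,0,0,0],[0,0,2,0,0,0],[0,0,1.5,0,0,0],[0,0,1,0,0,0],[0,0,1,0,0,0]])

```text
time: 11.35
tool_pos: [449.5, -409.8, 90.3]
tcp_rot: [-180.0, 0.0, 17.1]
ft_force: [0.3, 0.3, -1.3]
finger_gap: 59.0
grip_force: 50.7
```

```bash
python3 chk.py
```

```text
F [ 0.3  0.3 -1.3] M [ 0.04 -0.02  0.05] 59.029550024331854
tcp in holder [-0.45 -0.96 90.33] [0.   0.05 0.06]
plate mid x in tool: tcp 1.24 bottom 1.45 z max 78.67615260244759
base [[-7.8, -54.9, 8.5], [34.9, 53.6, 15.6]]
guides [[-6.6, -42.9, 52.4], [15.3, 41.0, 72.4]]
```

apply_moves(rows=[[0,0,0.6,0,0,0],[0,0,0.6,0,0,0],[0,0,0.6,0,0,0],[0,0,0.6,0,0,0],[0,0,0.6,0,0,0]])

```text
time: 12.02
tool_pos: [449.4, -409.7, 87.3]
tcp_rot: [-180.0, 0.1, 17.1]
ft_force: [0.3, 0.0, -1.6]
finger_gap: 59.0
grip_force: 50.7
```

apply_moves(rows=[[0,0,0.4,0,0,0],[0,0,0.3,0,0,0],[0,0,0.3,0,0,0],[0,0,0,0,0,0],[0,0,0,0,0,0]])

```text
time: 12.65
tool_pos: [449.5, -409.7, 86.5]
tcp_rot: [-180.0, 0.0, 17.1]
ft_force: [-0.9, 0.9, 2.3]
finger_gap: 59.0
grip_force: 50.9
```

apply_moves(rows=[[0,0,0.2,0,0,0],[0,0,0.2,0,0,0],[0,0,0,0,0,0],[0,0,0,0,0,0],[0,0,0,0,0,0]])

```text
time: 13.28
tool_pos: [449.6, -409.8, 86.5]
tcp_rot: [180.0, 0.0, 17.1]
ft_force: [-0.9, 1.6, 5.9]
finger_gap: 59.0
grip_force: 51.3
```

```bash
python3 chk.py; python3 - <<'E'
from h import *
T=wristT(); p,d=eyes.snapshot("wrist"); p2,d2=eyes.snapshot("scene")
cv2.imwrite("pics/w4.png",np.hstack([p[:300,130:430,::-1],cv2.resize(p2[130:280,200:350,::-1],(300,300))]))
print(sense()["ft_force"])
E
```

```text
F [-0.9  1.6  5.9] M [0.66 0.37 0.03] 59.00516493875308
tcp in holder [-0.34 -1.01 86.49] [-0.01  0.04  0.07]
plate mid x in tool: tcp 1.20 bottom 1.38 z max 75.06893623351432
base [[-7.7, -55.0, 8.5], [34.9, 53.7, 15.7]]
guides [[-5.3, -42.9, 51.4], [15.4, 40.9, 72.4]]
[-0.84521261  2.34145805  5.59336946]
```

View pics/w4.png

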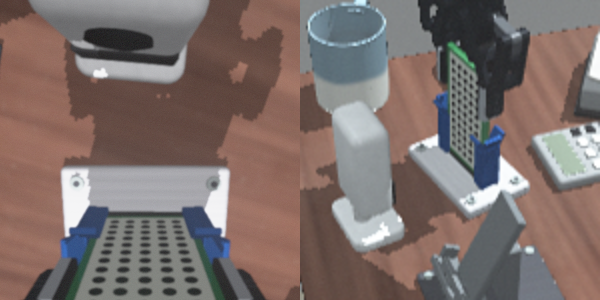

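apply_moves(rows=[[0,0,0.2,0,0,0],[0,0,0.2,0,0,0],[0,0,0,0,0,0],[0,0,0,0,0,0],[0,0,0,0,0,0]])

```text
time: 14.05
tool_pos: [449.6, -409.8, 86.5]
tcp_rot: [180.0, 0.0, 17.1]
ft_force: [-1.1, 3.5, 8.2]
finger_gap: 59.1
grip_force: 51.5
```

A hard stop: the TCP stays at 86.5 mm, so the bottom edge is at about 14 mm, which is home. Release and withdraw straight up.

apply_moves(rows=[[0,0,0,0,0,0],[0,0,0,0,0,0],[0,0,0,0,0,0],[0,0,0,0,0,0],[0,0,0,0,0,0]], fingers=85.4)

```text
time: 14.68
tool_pos: [449.4, -409.7, 85.4]
tcp_rot: [-180.0, 0.1, 17.1]
ft_force: [0.1, -0.3, -0.3]
finger_gap: 85.5
grip_force: 0.0
```

apply_moves(rows=[[0,0,-5,0,0,0],[0,0,-15,0,0,0],[0,0,-25,0,0,0],[0,0,-30,0,0,0],[0,0,-35,0,0,0]])

```text
time: 15.3
tool_pos: [449.4, -409.6, 197.4]
tcp_rot: [180.0, 0.0, 17.1]
ft_force: [-0.4, -0.9, 0.2]
finger_gap: 85.4
grip_force: 0.0
```

apply_moves(rows=[[0,0,-30,0,0,0],[0,0,-20,0,0,0],[0,0,-10,0,0,0],[0,0,0,0,0,0],[0,0,0,0,0,0]])

```text
time: 15.92
tool_pos: [449.1, -409.2, 253.9]
tcp_rot: [-179.9, 0.1, 17.1]
ft_force: [0.3, -0.6, 0.2]
finger_gap: 85.6
grip_force: 0.0
```

```bash
python3 - <<'E'
from h import *
print(sense()["finger_gap"],sense()["ft_force"],sense()["qd"])
T=wristT(); p,d=eyes.snapshot("wrist"); p2,d2=eyes.snapshot("scene")
cv2.imwrite("pics/w5.png",np.hstack([p[:300,130:430,::-1],cv2.resize(p2[130:280,200:350,::-1],(300,300))]))
P=cloud("wrist",d,T); Q=Rh.inv().apply((P-hc).reshape(-1,3)).reshape(P.shape)
s=(d>0)&(abs(Q[...,0])<12)&(abs(Q[...,1])<32)&(Q[...,2]>80)&(Q[...,2]<150); q=Q[s]; print(len(q),np.percentile(q,[1,50,99],axis=0).round(1).tolist())
for n in ["camera","mug","tape_measure","plate"]: print(n,[(round(r["confidence"],2),np.round(r["xyz"]).tolist()) for r in models.place_of(n,"scene")][:3])
E
```

```text
85.63608090129652 [ 0.27588092 -0.55980684  0.19598714] [-0.01594916  0.24156679  0.3356897  -0.01422782  0.06752844  0.00263956]
1579 [[-2.3, -30.6, 81.5], [3.5, -0.7, 124.2], [4.1, 28.4, 135.1]]
camera [(0.87, [555.0, -367.0, -3.0])]
mug [(0.85, [522.0, -577.0, 1.0])]
tape_measure [(0.77, [388.0, -570.0, 0.0])]
plate [(0.82, [453.0, -411.0, 12.0]), (0.7, [440.0, -155.0, 1.0])]
```

View pics/w5.png

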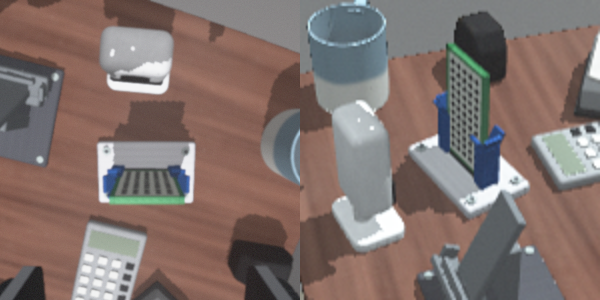

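The plate stands upright in the guides with its dots towards the camera, and its top is at about 134 mm, so it is home. The gripper is clear and the loose things have not moved.

```bash
python3 -c "
from bench import job; print(job.hand_in())"
```

```text
the job is handed in; nothing more can be done
None
```

The plate is standing fully home in the blue guides, dots facing the camera, gripped only by its side edges and let go only once it was on the bottom; the camera, mug and tape measure are where they were, and the job is handed in at about 16 s.

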